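Make up the steriliser test canister

TASK

Make up today's steriliser test canister: drop the two orange indicator capsules into the steel canister one at a time through its neck, then close it with the blue stopper from the sloping rack, set straight and fully home so that its flange sits on the neck's rim. Leave the canister standing upright where it is, and leave the grey capsule, the grey stopper and the other things on the bench undisturbed.

Things in the scene. Friction and masses are not known exactly. Their poses are not given: they have to be found in the camera images.
- canister: Bare steel canister, loose, 0.7 kg, standing. Body 72 mm in diameter up to 62 mm, shoulder from 62 to 78 mm, then a neck 38 mm in outer diameter up to the rim at 105 mm. Open neck bore 29 mm in diameter, 27 mm long; chamber below 63 mm wide, floor at 5 mm with a low cone in its middle. Origin at the centre of its underside, z up along its axis.
- canister_mouth (a point): Centre of the canister's open mouth, level with the rim, 105 mm above its underside; z along the neck's axis, outward.
- blue_stopper: Blue tapered stopper, 60 g, in one of the sloping rack's two holes, leaning 35 deg from vertical to the rack's front. Origin on its axis at the flange's underside (seating face); z from plug to knob. Below: plug 26 mm long, 26 mm diameter at the flange tapering to 18 at the foot. Above: flange 36 mm diameter, z 0 to 5 mm, then round knob 20 mm diameter, z 5 to 39 mm; grip it at about z 28 mm.
- grey_stopper: Grey stopper of another canister in the rack's other hole, to be left there: same plug and lean, flange 42 mm, knob 26 mm in diameter and 30 mm high. Origin and axes as for the blue one.
- stopper_rack: Fixed: base 100 x 190 mm with a white plate (76 x 190 x 14 mm) sloping at 35 deg, its face turned up and to the rack's front (-x of its frame, about away from the robot). Two square through holes, 30 mm, 84 mm apart along its y, mouths 55 mm above the bench; plate's upper edge 77 mm, lower edge 34 mm above the bench. Origin at the centre of the base's underside.
- capsule_block: Fixed aluminium block, 50 x 150 x 24 mm, with three bores 17 mm in diameter and 14 mm deep in a row along its y axis, 48 mm apart, the middle one in the centre. Each bore holds one standing capsule. Origin at the centre of its underside, z up.
- orange_capsule_1: Orange indicator capsule, a rigid round pin 15 mm in diameter and 40 mm long with half-round ends, 15 g, standing upright in a bore of the block with 26 mm showing. Origin at its centre, 20 mm from either end; z along its axis.
- orange_capsule_2: Second orange indicator capsule, the same as the first, in another bore.
- grey_capsule: Grey (used) capsule of the same size in the remaining bore, to be left there. Origin at its centre.
- spray_can: White bottle with a yellow label, 54 mm in diameter, 190 mm tall, standing at the back; not to be disturbed. Origin at the centre of its underside.
- green_bottle: Green bottle with a white cap, 68 mm in diameter, 170 mm tall, standing at the back; not to be disturbed. Origin at the centre of its underside.
- tape_roll: Flat roll of beige tape, 100 mm in diameter, 20 mm high, lying on the bench between the robot and the canister; not to be disturbed. Origin at the centre of its underside.
- mouse: Round black computer mouse, 62 mm wide, 33 mm high, at the back; not to be disturbed. Origin at the centre of its underside.
Mind the look-alikes: they are no part of the job. Of the things like the blue_stopper, leave any that is yellow; of the rest the larger one is meant. What is shaped like the canister but yellow is not meant.

How it is judged (in metres and radians):
On the way, in this order (a step that is already met when the one before it is completed fails the run):
1. one orange capsule lies in the canister's chamber (((z of orange_capsule_1 in the frame of canister between 0 and 0.066 m and horizontal distance between orange_capsule_1 and canister below 0.033 m) or (z of orange_capsule_2 in the frame of canister between 0 and 0.066 m and horizontal distance between orange_capsule_2 and canister below 0.033 m))), for 0.2 s.
2. both orange capsules lie in the canister's chamber (z of orange_capsule_1 in the frame of canister between 0 and 0.066 m and horizontal distance between each of orange_capsule_1, orange_capsule_2 and canister below 0.033 m and z of orange_capsule_2 in the frame of canister between 0 and 0.066 m), for 0.2 s.
3. the blue stopper is fully home in the neck (horizontal distance between blue_stopper and canister_mouth below 0.004 m and z of blue_stopper in the frame of canister_mouth between -0.003 and 0.0025 m and angle between the z axis of blue_stopper and the z axis of canister, either way round below 0.06 rad and angle between blue_stopper's own z axis and vertical below 0.3 rad), for 0.2 s.
At the end, for the whole second after the job is handed in: Both orange capsules lie inside the canister's chamber (centres below 66 mm in the canister); the blue stopper is in the neck, flange on the rim: within 4 mm sideways and 2.5 mm in height of the mouth, in line with the neck within 0.06 rad; the canister stands upright within 0.06 rad; all at rest (all of step 2 and all of step 3 and angle between canister's own z axis and vertical below 0.06 rad and linear speed of each of canister, blue_stopper, orange_capsule_1, orange_capsule_2 below 0.02 m/s); the robot touches nothing.
It fails at once if the canister is tipped by more than 0.3 rad or shifted by more than 40 mm (angle between canister's own z axis and vertical above 0.3 rad or distance of canister from where it was at the start of the episode above 0.04 m).
It fails at once if the grey capsule or the grey stopper is moved by more than 25 mm (distance of any of grey_capsule, grey_stopper from where it was at the start of the episode above 0.025 m).
It fails at once if a bottle, the tape roll or the mouse is moved by more than 40 mm (distance of any of spray_can, green_bottle, tape_roll, mouse from where it was at the start of the episode above 0.04 m).
It also fails if it takes over 72 s, if anything falls off the work surface, if the arm or the gripper's body presses on something with over 40 N, if the wrist force passes 120 N, or if a joint passes its speed limit or range.

ROBOT

A 6-joint arm with a two-finger parallel gripper is mounted at the origin on the work surface. World frame = base frame: x ahead of the robot, y to its left, z up, the work surface at z = 0. Lengths are in mm, angles in rad, forces in N, time in s.
With the tool pointing down it reaches from about 425 to 950 mm from the base axis. Payload 14.7 kg.
Tool frame: the origin (TCP) lies midway between the tips of the shut fingers; the grasp point (between the pads) lies 19 mm behind it; z points along the fingers, y is the line along which they close (so a half turn about z gives the same grasp; the last joint's range is limited). The gripper opens to 85 mm and grips with 20 to 120 N. Pads are 22 mm wide; open, the fingers measure 114 mm over their backs; the gripper's body (76 mm by 85 mm) begins 54 mm behind the grasp point. The pads swing forward as they close: fully open they stand 13 mm farther back than shut.
Start: joints at [-1.235, 0.48, 1.596, -0, 1.065, -0.047], TCP at [242.803, -602.942, 210.997] pointing down, gripper open.
Joint ranges: [-2.75, 2.75], [-0.82, 2.05], [0.23, 2.67], [-1.56, 4.7], [0.09, 2.69], [-2.92, 2.92]. Speed limits (rad/s): [1.89, 1.89, 2.39, 3.01, 3.01, 3.01].

INTERFACE

Orientations are given as a unit quaternion [x, y, z, w].
In Python, from workcell import env, capture gives the robot as it stands. The module is installed in compiled form; this text tells all that it offers.
- The arm moves only by the shell command python3 -m pendant 'ROWS' [FORCE]. ROWS is JSON, a list of rows, each a list of 5 numbers: the shift along the tool's x, y, z scaled (see below), then the turn about the tool's z scaled (see below), then the closure, from -1 (fully open) to 1 (shut). A call has 1 to 20 rows; each row is the pose to reach, as a shift and turn from the pose commanded when the call began, along the tool's axes at that moment; what a row does not reach only later rows make up. The controller multiplies each number of a shift by 0.25 m and each number of a turn by 90 degrees. A row lasts 1/10 s, in which the tool goes at most 50 mm and 8.59 degrees, less where a joint would pass 70% of its speed; a pose out of reach is approached as far as the arm can. A call with a number of a shift or a turn outside -1 to 1 is refused whole. A call with a gripper value outside its range is refused whole. The fingers move at their own pace and stop on an object; FORCE is the grip in N (left out, the last holds). Time passes only in rows, so rows that repeat a pose let the fingers close. It gives the time, the measured TCP pose, the force, the opening and the grip force at its end, in the units of the state.
- env.get_obs(): the state, without advancing time (a new reading comes with each control period).
- capture(name): name is "scene" or "top" or "wrist"; returns a dict with "image" (400x640x3 uint8, red, green, blue), "depth" (400x640 float32, mm along the optical axis (not along the pixel's ray), 0 where there is no reading), "fx", "fy", "cx", "cy" (pixels), "rvec" (rotation vector, rad) and "tvec" (3), from world to camera coordinates, as OpenCV has them; the wrist camera has in their place "T_tool_cam" (4x4, takes a point from camera to tool coordinates, whose origin is the TCP and whose axes are the flange's). Camera axes: x right, y down, z forward; pixel columns grow to the right and rows downward; lengths in mm; the calibration is good to about 2 mm. A picture is of the moment at which its call begins: read the wrist's pose just before it.
- env.close_job(): hands the job in; it is judged then, once.
The state is a dict: "time": time; "qpos": joint angles; "joint_velocities": joint speeds; "tau": joint torques, N m; "position": TCP position; "tool_rot": TCP orientation; "contact_force": force on the tool from outside, world axes, zero at the start; "wrist_torque": the same for the moment, N m; "gripper_width": opening from 0.0 (shut) to 1.0 (fully open); "finger_force": force on a finger pad.
Only numpy, scipy, OpenCV 4.12 (cv2) and the standard library are available. Lean on these libraries where they do the work, as an engineer would, in place of code of your own. Each camera call takes 0.05 s, during which the arm holds its last target. There are 200 camera calls.

## Working session

There is one attempt and no reset: what is moved stays moved. The work goes in short steps, Python scripts to look and compute and a shell command to move; the robot and the scene stay as the last step left them, time stands still between calls to the robot, and variables do not carry over. Pictures are saved under pics/ and viewed, at most 10 in all, crops included, and the job is handed in when it is done.

```bash
mkdir -p pics; cat > h.py <<'E'
import numpy as np,cv2
from workcell import env,capture
from scipy.spatial.transform import Rotation as R
def snap(n,f):
    o=env.get_obs(); c=capture(n); cv2.imwrite('pics/'+f+'.png',c['image'][:,:,::-1]); 
    np.savez('pics/'+f+'.npz',pos=o['position'],rot=o['tool_rot'],**{k:np.asarray(v) for k,v in c.items()}); return c
def load(f): return np.load('pics/'+f+'.npz')
def world(c,u,v,d=None,z=None):
    """pixel to world by depth or by plane z"""
    K=[(u-c['cx'])/c['fx'],(v-c['cy'])/c['fy'],1.]
    if 'rvec' in c:
        Rm=cv2.Rodrigues(np.array(c['rvec'],float))[0]; t=np.array(c['tvec'],float).ravel(); A=Rm.T; b=-Rm.T@t
    else:
        T=np.array(c['T_tool_cam']); Q=R.from_quat(c['rot']).as_matrix(); A=Q@T[:3,:3]; b=Q@T[:3,3]+c['pos']
    if z is None:
        if d is None: d=c['depth'][int(round(v)),int(round(u))]
        return A@(np.array(K)*d)+b
    r=A@K; return b+r*(z-b[2])/r[2]
E
python3 - <<'E'
from h import *
a=snap('scene','s0'); b=snap('top','t0')
print(env.get_obs())
for c in(a,b): print(c['fx'],c['rvec'],c['tvec'])
E
```

```text
{'time': 0.1, 'qpos': array([-1.23463077e+00,  4.80771959e-01,  1.59680367e+00, -3.52094780e-05,
        1.06512035e+00, -4.66066980e-02]), 'joint_velocities': array([-0.00091775, -0.00231715, -0.00042642, -0.00132023, -0.00012653,
        0.00025946]), 'tau': array([ 1.79783725e-03, -9.52254009e+01, -4.31040466e+01, -8.45987847e-05,
        5.23634342e-03, -6.15885668e-06]), 'position': array([ 242.64426231, -602.58542067,  210.43742832]), 'tool_rot': array([ 9.81739736e-01,  1.90228250e-01, -9.48264850e-05, -5.43670673e-04]), 'contact_force': array([-0.38870774, -0.08051941, -0.13728305]), 'wrist_torque': array([-0.05661722, -0.00543722, -0.07542967]), 'finger_force': 0.0, 'gripper_width': 1.000891490900859}
412.24120094369664 [ 0.67242511  2.66049308 -1.06634009] [ 523.0248299  -112.16366374 1277.44878877]
435.7202728992623 [ 2.13366006 -2.16262892  0.13804801] [ -23.1829922   574.8710435  1031.68219703]
```

View pics/t0.png

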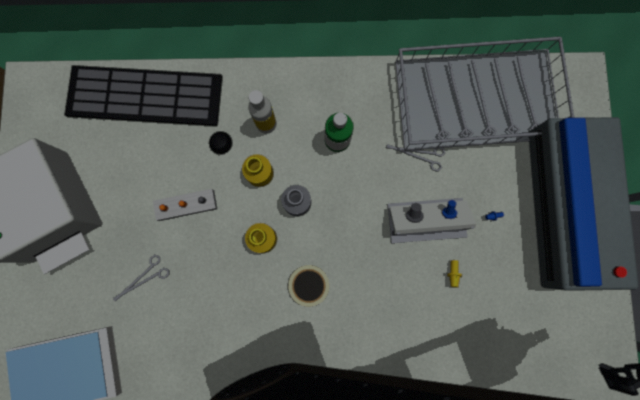

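View pics/s0.png

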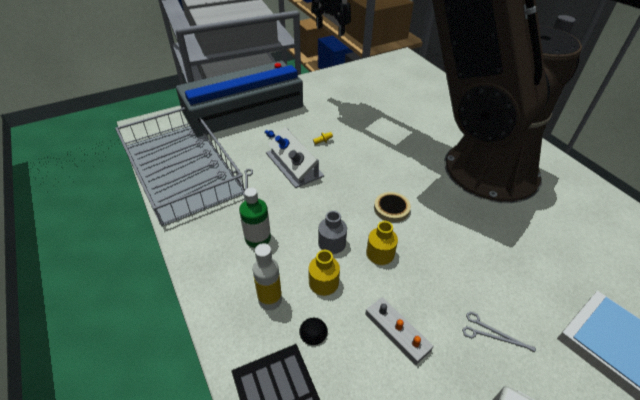

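Candidates in the top view:
- Canister: steel at (297,199). The yellow ones at (257,170) and (260,238) are not meant.
- Capsules: orange at (163,207) and (182,203). The one at (201,200) is grey.
- Blue stopper: in the rack at (451,208). There is also a small loose blue one at (493,215), a yellow one at (455,273) and the grey one at (415,211).

I choose the steel canister, the two orange capsules and the larger blue stopper in the rack, and check them in a crop.

```bash
python3 - <<'E'
from h import *
c=load('t0'); im=cv2.imread('pics/t0.png')
a=cv2.resize(im[185:225,145:225],None,fx=5,fy=5,interpolation=2); a2=cv2.resize(im[180:220,265:345],None,fx=5,fy=5,interpolation=2)
b=cv2.resize(im[190:250,380:510],None,fx=6,fy=6,interpolation=2)
o=np.zeros((560,800,3),np.uint8); o[:200,:400]=a; o[:200,400:]=a2; o[200:,:780]=b
cv2.imwrite('pics/crop0.png',np.clip(o*1.8,0,255).astype(np.uint8))
def p(n,u,v,z): print(n,world(c,u,v,z=z).round(0), world(c,u,v).round(0))
p('cap1',163,207,45);p('cap2',182,203,45);p('grey',201,200,45);p('canister',297,196,105)
p('blue',451,204,95);p('greyst',415,209,90);p('smallblue',493,215,10);p('spray',257,98,190);p('green',339,119,170);p('mouse',220,142,33);p('tape',308,286,20);p('y1',257,166,105);p('y2',261,236,105)
E
```

```text
cap1 [568. 347.  45.] [568. 346.  48.]
cap2 [577. 301.  45.] [576. 298.  52.]
grey [584. 254.  45.] [583. 252.  53.]
canister [581.  16. 105.] [596.  21.   9.]
blue [ 559. -341.   95.] [ 560. -342.   91.]
greyst [ 549. -258.   90.] [ 549. -259.   89.]
smallblue [ 541. -470.   10.] [ 540. -466.   21.]
spray [786.  97. 190.] [785.  96. 193.]
green [742. -82. 170.] [741. -82. 174.]
mouse [733. 213.  33.] [732. 212.  35.]
tape [372.  -5.  20.] [372.  -5.  25.]
y1 [653. 108. 105.] [676. 123.   7.]
y2 [490.  98. 105.] [496. 111.  16.]
```

View pics/crop0.png

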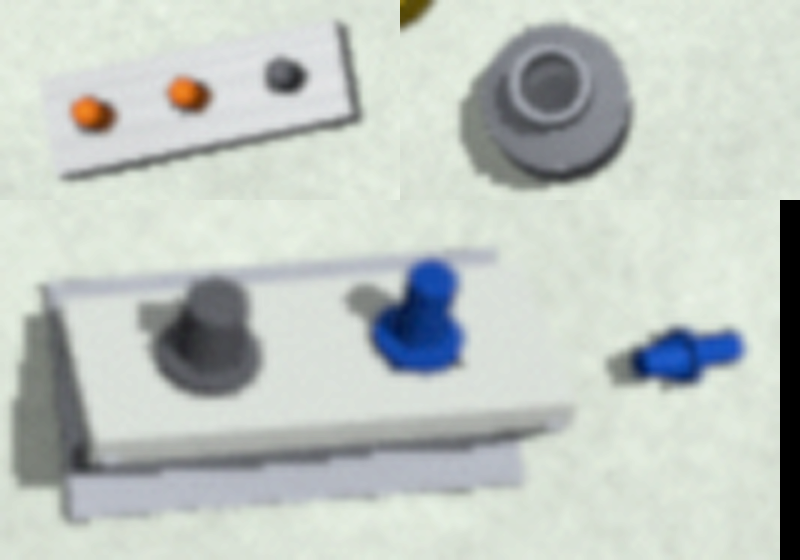

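The crop confirms it: two orange and one grey capsule, the steel canister with its open mouth, and the large blue stopper in the rack with the small loose one beside it.

```bash
cat >> h.py <<'E'
def go(x,y,z,close=None):
    """numbers for the pendant: shift in tool axes /250, turn /90deg; close = world direction (deg) of closing line"""
    o=env.get_obs(); Q=R.from_quat(o['tool_rot']); d=Q.inv().apply(np.array([x,y,z])-o['position'])/250
    out=[d.round(3)]
    ty=Q.as_matrix()[:,1]; yaw=np.degrees(np.arctan2(ty[1],ty[0]))
    if close is not None:
        t=-((close-yaw+90)%180-90); out.append(('turn',round(t/90,3),'or',round((t-np.sign(t)*180)/90,3)))
    print('t',round(o['time'],1),'pos',o['position'].round(1),'yaw',round(yaw,1),'q1,q6',o['qpos'][[0,5]].round(2),*out)
E
python3 - <<'E'
from h import *
w=capture('wrist'); print(np.array(w['T_tool_cam']).round(3),w['fx'],w['cx'],w['cy'])
v=world(load('t0'),163,207,z=45)-world(load('t0'),201,200,z=45); print('row dir',np.degrees(np.arctan2(v[1],v[0])))
go(520,-200,230,9.7); go(590,300,180,9.7)
E
```

```text
[[   0.      -0.965   -0.262   66.4  ]
 [   1.       0.      -0.       1.14 ]
 [   0.      -0.262    0.965 -161.999]
 [   0.       0.       0.       1.   ]] 313.9565555501398 326.8060596525439 201.11221059909917
row dir 99.78335625121439
t 0.1 pos [ 242.7 -602.7  210.6] yaw -68.1 q1,q6 [-1.23 -0.05] [ 1.631 -1.08  -0.077] ('turn', np.float64(-0.864), 'or', np.float64(1.136))
t 0.1 pos [ 242.7 -602.7  210.6] yaw -68.1 q1,q6 [-1.23 -0.05] [ 2.637 -2.83   0.125] ('turn', np.float64(-0.864), 'or', np.float64(1.136))
```

```bash
python3 -m pendant '[[1,-1,-0.08,-0.86,-1],[1,-1,-0.08,-0.86,-1],[1,-1,-0.08,-0.86,-1],[1,-1,-0.08,-0.86,-1],[1,-1,-0.08,-0.86,-1],[1,-1,-0.08,-0.86,-1],[1,-1,-0.08,-0.86,-1],[1,-1,-0.08,-0.86,-1],[1,-1,-0.08,-0.86,-1],[1,-1,-0.08,-0.86,-1],[1,-1,-0.08,-0.86,-1]]'
python3 -c "
from h import *
go(590,-20,220,9.7);go(585,290,180,9.7)"
```

```text
time: 1.25
position: [381.2, -277.7, 230.9]
tool_rot: [0.649, 0.761, -0.0, -0.0]
contact_force: [-0.0, 0.2, 0.3]
gripper_width: 1.0
finger_force: 0.0
t 1.2 pos [ 381.2 -277.7  230.9] yaw 9.1 q1,q6 [-0.69 -0.85] [0.887 0.987 0.044] ('turn', np.float64(-0.007), 'or', np.float64(1.993))
t 1.2 pos [ 381.2 -277.7  230.9] yaw 9.1 q1,q6 [-0.69 -0.85] [2.114 1.162 0.204] ('turn', np.float64(-0.007), 'or', np.float64(1.993))
```

```bash
python3 -m pendant '[[0.89,0.99,0.1,0,-1],[0.89,0.99,0.1,0,-1],[0.89,0.99,0.1,0,-1],[0.89,0.99,0.1,0,-1],[0.89,0.99,0.1,0,-1],[0.89,0.99,0.1,0,-1],[0.89,0.99,0.1,0,-1],[0.89,0.99,0.1,0,-1],[0.89,0.99,0.1,0,-1]]'
python3 -c "
from h import *
snap('wrist','w1')
go(585,170,200,9.7);go(580,290,180,9.7)"
```

```text
time: 2.15
position: [589.4, -17.9, 205.4]
tool_rot: [0.648, 0.761, -0.0, -0.0]
contact_force: [0.7, -0.3, -0.3]
gripper_width: 0.999
finger_force: 0.0
t 2.2 pos [589.  -18.5 205.6] yaw 9.2 q1,q6 [-0.08 -0.24] [0.747 0.105 0.022] ('turn', np.float64(-0.006), 'or', np.float64(1.994))
t 2.2 pos [589.  -18.5 205.6] yaw 9.2 q1,q6 [-0.08 -0.24] [1.224 0.161 0.102] ('turn', np.float64(-0.006), 'or', np.float64(1.994))
```

View pics/w1.png

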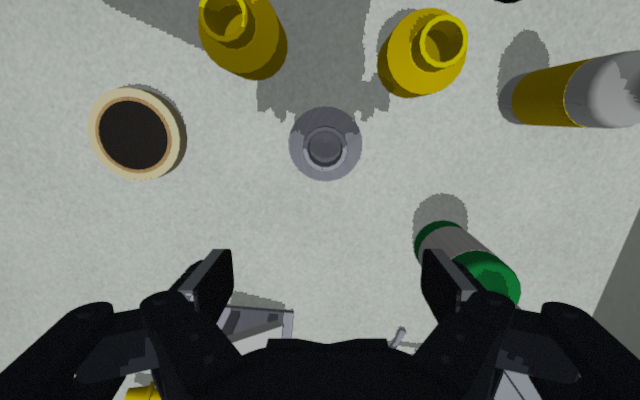

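The wrist picture shows the steel canister's mouth at about (325,147), between the tape at (135,133) and the yellow look-alikes. I fit the rim from the depth image.

```bash
cat >> h.py <<'E'
def pts(c,u0,u1,v0,v1,z0,z1):
    P=[(world(c,u,v),u,v) for v in range(v0,v1) for u in range(u0,u1) if c['depth'][v,u]>0]
    return np.array([[*p,u,v] for p,u,v in P if z0<p[2]<z1])
E
python3 - <<'E'
from h import *
c=load('w1'); c={k:c[k] for k in c}
P=pts(c,285,365,105,190,98,112); 
(cu,r,a)=cv2.minAreaRect(P[:,:2].astype(np.float32)); c2,rad=cv2.minEnclosingCircle(P[:,:2].astype(np.float32))
print(len(P),P[:,2].mean(),cu,r,c2,rad,P[:,:2].mean(0))
B=pts(c,280,370,100,190,55,98); print('body',cv2.minEnclosingCircle(B[:,:2].astype(np.float32)))
for n,u,v,z in(('mouth px',325,147,105),): print(n,world(c,u,v,z=z))
E
python3 -m pendant '[[0.4,0.05,0,0,-1],[0.8,0.12,0.05,0,-1],[0.94,0.14,0.05,0,-1],[0.94,0.14,0.05,0,-1],[0.94,0.14,0.05,0,-1],[0.94,0.14,0.05,0,-1],[0.94,0.14,0.05,0,-1],[0.94,0.14,0.05,0,-1]]'
python3 -c "
from h import *
snap('wrist','w2')
go(580,290,180,9.7)"
```

```text
703 103.74493097216642 (581.4210815429688, 19.55347442626953) (36.86647415161133, 36.58463668823242) (581.56591796875, 19.570415496826172) 18.875621795654297 [581.6227566   19.70196229]
body ((581.7579956054688, 19.760330200195312), 35.825340270996094)
mouth px [581.88239294  21.85528728 105.        ]
time: 3.0
position: [585.9, 217.8, 193.7]
tool_rot: [0.648, 0.762, -0.0, 0.0]
contact_force: [0.5, -0.5, 0.1]
gripper_width: 1.003
finger_force: 0.0
t 3.0 pos [586.  217.8 193.7] yaw 9.2 q1,q6 [0.31 0.15] [0.289 0.022 0.055] ('turn', np.float64(-0.006), 'or', np.float64(1.994))
```

View pics/w2.png

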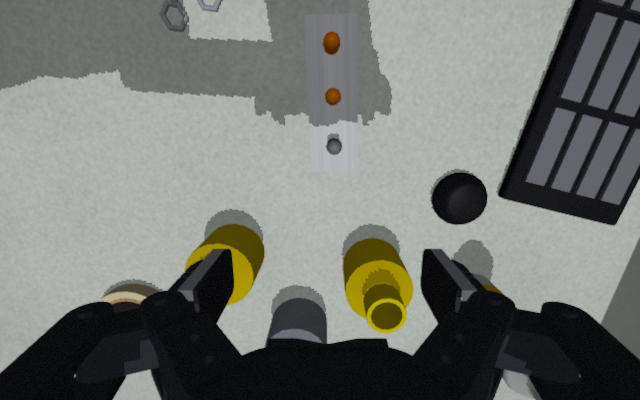

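The capsules stand in a row: orange at (332,43) and (332,97), grey at (334,146).

```bash
python3 - <<'E'
from h import *
c=load('w2'); c={k:c[k] for k in c}
C=[]
for u0,u1,v0,v1 in((318,346,28,60),(320,346,85,110),(322,346,134,158)):
    P=pts(c,u0,u1,v0,v1,33,60); e=cv2.minEnclosingCircle(P[:,:2].astype(np.float32)); print(len(P),P[:,2].max(),e,P[:,:3].mean(0)); C.append(e[0])
v=np.array(C[0])-C[2]; print(np.hypot(*v),np.degrees(np.arctan2(v[1],v[0])))
go(*C[1],110,np.degrees(np.arctan2(v[1],v[0]))-90)
E
```

```text
266 50.33602328045913 ((569.2505493164062, 347.77923583984375), 7.451758861541748) [569.29027616 346.58446626  45.59032968]
206 50.456895540793994 ((578.2064819335938, 300.9483947753906), 7.450557708740234) [578.23162859 300.61635093  46.46081349]
189 49.89622693573665 ((587.36279296875, 253.8474578857422), 7.516251087188721) [587.07955507 254.55845752  46.12582615]
95.66207336107924 100.9140177549473
t 3.0 pos [586.  217.8 193.7] yaw 9.2 q1,q6 [0.31 0.15] [0.333 0.022 0.335] ('turn', np.float64(-0.019), 'or', np.float64(1.981))
```

```bash
python3 -m pendant '[[0.2,0.02,0.2,-0.02,-1],[0.333,0.022,0.4,-0.02,-1],[0.333,0.022,0.5,-0.02,-1],[0.333,0.022,0.55,-0.02,-1],[0.333,0.022,0.6,-0.02,-0.2],[0.333,0.022,0.655,-0.02,-0.2],[0.333,0.022,0.655,-0.02,-0.2],[0.333,0.022,0.655,-0.02,0.4],[0.333,0.022,0.655,-0.02,1],[0.333,0.022,0.655,-0.02,1],[0.333,0.022,0.655,-0.02,1],[0.333,0.022,0.655,-0.02,1],[0.333,0.022,0.655,-0.02,1],[0.333,0.022,0.655,-0.02,1]]' 30
python3 -c "
from h import *
go(581.6,19.7,150);go(578.2,300.9,28)"
```

```text
time: 4.45
position: [577.8, 302.7, 29.8]
tool_rot: [0.635, 0.772, 0.0, -0.0]
contact_force: [0.8, 0.4, -0.6]
gripper_width: -0.004
finger_force: 0.0
t 4.5 pos [577.8 302.7  29.8] yaw 11.1 q1,q6 [0.44 0.24] [-1.114 -0.204 -0.481]
t 4.5 pos [577.8 302.7  29.8] yaw 11.1 q1,q6 [0.44 0.24] [-0.007  0.     0.007]
```

The fingers closed on nothing, so I take a look.

```bash
python3 -c "
from h import *
snap('wrist','w3')
im=cv2.imread('pics/w3.png'); cv2.imwrite('pics/w3b.png',im)"
```

```text
(no output)
```

View pics/w3.png

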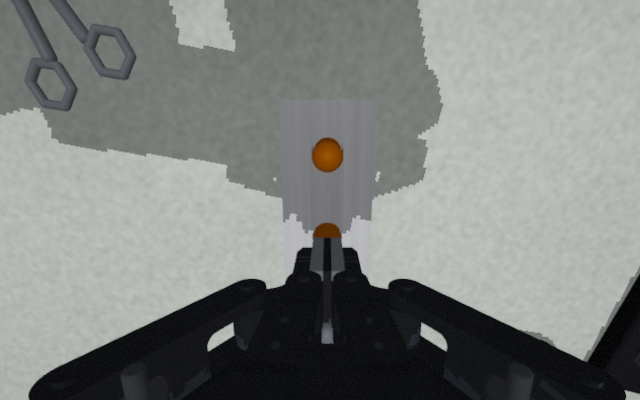

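```bash
python3 - <<'E'
from h import *
c=load('w3'); c={k:c[k] for k in c}; print(c['pos'])
im=c['image'].astype(int); 
for v0,v1 in((130,180),(218,245)):
    P=pts(c,300,355,v0,v1,20,60); P=np.array([p for p in P if (lambda q:q[0]>1.8*q[2]+20 and q[0]>60)(im[int(p[4]),int(p[3])])])
    print(len(P),P[:,:3].min(0),P[:,:3].max(0),cv2.minEnclosingCircle(P[:,:2].astype(np.float32)))
# finger points
F=pts(c,285,365,222,300,10,90); print(F[:,:3].min(0),F[:,:3].max(0)); 
for v in range(226,300,6): print(v,world(c,321,v).round(1),world(c,327,v).round(1),world(c,300,v).round(1))
E
```

```text
[577.79895228 302.68636484  29.77116415]
795 [562.4188849  341.80918169  20.35954778] [576.59092123 355.75051301  50.38554797] ((569.3946533203125, 348.9371337890625), 7.20027494430542)
293 [571.08476411 303.01985448  20.13113696] [585.03947294 308.98269568  42.95696748] ((578.0621337890625, 303.80322265625), 7.021294116973877)
[553.67587616 269.20916752  10.80237525] [604.69376727 315.68409577  89.89106462]
226 [574.  307.5  25.1] [577.3 308.5  26. ] [562.4 304.3  22.8]
232 [574.2 307.2  33.7] [577.2 308.8  36.5] [563.  300.8  22.8]
238 [573.7 312.   54.4] [576.5 312.5  54.3] [563.7 297.2  22.9]
244 [573.9 311.8  60.9] [576.4 312.7  61.9] [564.3 293.7  23.2]
250 [573.9 312.6  69.4] [565.7 366.6 191.8] [565.1 306.   58.6]
256 [574.1 311.7  73.1] [576.5 312.2  73.1] [565.6 306.5  65.6]
262 [574.2 311.6  78.4] [576.5 312.4  79.1] [566.1 305.7  69.8]
268 [574.3 311.9  84. ] [576.5 312.4  84.1] [566.5 306.4  76.3]
274 [574.4 311.3  87.6] [576.7 311.4  86.9] [566.8 313.   93.3]
280 [574.9 308.6  87. ] [577.2 308.8  86.5] [567.2 312.8  97.1]
286 [575.2 307.8  89.8] [577.8 305.7  85.5] [567.5 312.1  99.6]
292 [575.2 308.1  94.3] [578.2 303.8  86.5] [567.8 312.  103. ]
298 [575.4 306.9  96.2] [578.7 301.1  86.1] [568.1 311.6 105.6]
```

```bash
python3 - <<'E'
from h import *
c=load('w3'); c={k:c[k] for k in c}
for v in range(229,246): print(v,[tuple(world(c,u,v).round(0).astype(int)) for u in (305,313,319,324,327,330,336,341)], c['image'][v,[319,327,336]].tolist())
E
```

```text
229 [(np.int64(566), np.int64(303), np.int64(23)), (np.int64(570), np.int64(304), np.int64(23)), (np.int64(573), np.int64(307), np.int64(29)), (np.int64(576), np.int64(308), np.int64(31)), (np.int64(577), np.int64(308), np.int64(31)), (np.int64(579), np.int64(308), np.int64(30)), (np.int64(583), np.int64(307), np.int64(25)), (np.int64(586), np.int64(307), np.int64(23))] [[88, 44, 3], [90, 48, 6], [89, 44, 5]]
230 [(np.int64(566), np.int64(302), np.int64(22)), (np.int64(570), np.int64(303), np.int64(23)), (np.int64(573), np.int64(307), np.int64(30)), (np.int64(576), np.int64(308), np.int64(32)), (np.int64(577), np.int64(309), np.int64(34)), (np.int64(579), np.int64(308), np.int64(31)), (np.int64(583), np.int64(307), np.int64(26)), (np.int64(586), np.int64(307), np.int64(24))] [[87, 42, 0], [91, 46, 7], [87, 43, 0]]
231 [(np.int64(566), np.int64(302), np.int64(23)), (np.int64(571), np.int64(298), np.int64(9)), (np.int64(573), np.int64(307), np.int64(31)), (np.int64(576), np.int64(308), np.int64(34)), (np.int64(577), np.int64(308), np.int64(33)), (np.int64(579), np.int64(308), np.int64(
[... 5243 characters left out ...]
.int64(61)), (np.int64(575), np.int64(312), np.int64(61)), (np.int64(576), np.int64(313), np.int64(62)), (np.int64(578), np.int64(313), np.int64(61)), (np.int64(580), np.int64(313), np.int64(61)), (np.int64(583), np.int64(314), np.int64(62))] [[62, 65, 67], [18, 16, 20], [62, 66, 70]]
245 [(np.int64(567), np.int64(293), np.int64(23)), (np.int64(570), np.int64(312), np.int64(64)), (np.int64(573), np.int64(311), np.int64(61)), (np.int64(575), np.int64(312), np.int64(63)), (np.int64(576), np.int64(312), np.int64(62)), (np.int64(578), np.int64(313), np.int64(62)), (np.int64(580), np.int64(313), np.int64(62)), (np.int64(583), np.int64(313), np.int64(61))] [[62, 65, 68], [12, 9, 10], [62, 67, 70]]
```

```bash
python3 - <<'E'
from h import *
im=cv2.imread('pics/w3.png'); a=cv2.resize(im[205:305,265:390],None,fx=6,fy=6,interpolation=2)
cv2.imwrite('pics/w3c.png',np.clip(a*2.2,0,255).astype(np.uint8))
E
```

```text
(no output)
```

View pics/w3c.png

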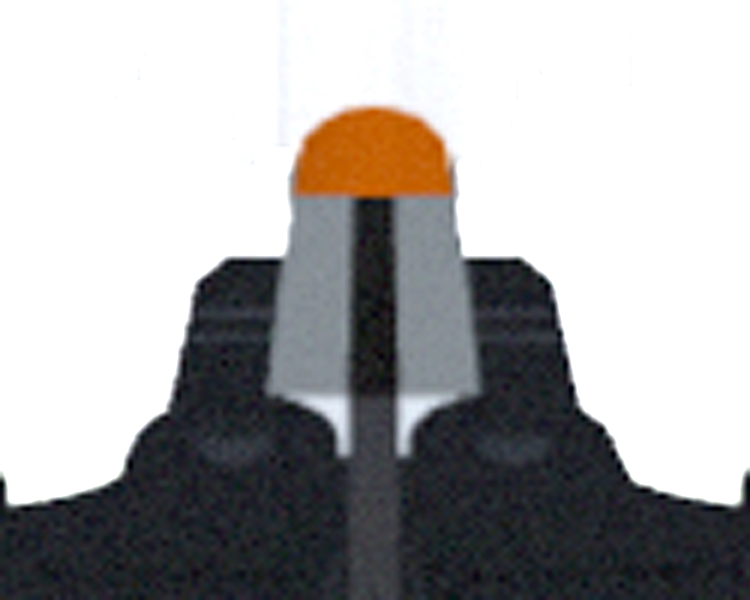

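The crop shows the shut tips standing at z≈54, just over the undisturbed capsule. The real tips are about 24 mm higher than the reported TCP, so I open, go 24 mm lower and close again.

```bash
python3 -m pendant '[[0,0,0,0,-0.3],[0,0,0,0,-0.3],[0,0,0,0,-0.3],[0,0,0,0,-0.3],[0,0,0.03,0,-0.3],[-0.005,0,0.06,0,-0.3],[-0.005,0,0.095,0,-0.3],[-0.005,0,0.095,0,0.3],[-0.005,0,0.095,0,1],[-0.005,0,0.095,0,1],[-0.005,0,0.095,0,1],[-0.005,0,0.095,0,1],[-0.005,0,0.095,0,1]]' 30
python3 -c "
from h import *
go(581.6,19.7,150)"
```

```text
time: 5.8
position: [578.2, 301.5, 6.2]
tool_rot: [0.635, 0.772, 0.0, 0.0]
contact_force: [0.1, -0.2, 0.0]
gripper_width: 0.159
finger_force: 29.2
t 5.8 pos [578.2 301.5   6.2] yaw 11.1 q1,q6 [0.43 0.24] [-1.109 -0.204 -0.575]
```

```bash
python3 -m pendant '[[0,0,-0.15,0,1],[0,0,-0.35,0,1],[-0.1,-0.02,-0.55,0,1],[-0.3,-0.05,-0.6,0,1],[-0.5,-0.1,-0.6,0,1],[-0.7,-0.15,-0.6,0,1],[-0.9,-0.2,-0.6,0,1],[-1,-0.2,-0.6,0,1],[-1,-0.2,-0.6,0,1],[-1,-0.2,-0.6,0,1],[-1,-0.2,-0.6,0,1]]' 30
python3 -c "
from h import *
go(581.6,19.7,87)"
```

```text
time: 6.9
position: [577.2, 47.2, 156.0]
tool_rot: [0.635, 0.772, 0.0, -0.0]
contact_force: [0.5, 0.2, -0.1]
gripper_width: 0.158
finger_force: 30.7
t 6.9 pos [577.2  47.2 156. ] yaw 11.2 q1,q6 [ 0.03 -0.17] [-0.111 -0.004  0.276]
```

```bash
python3 -m pendant '[[-0.07,0,0,0,1],[-0.111,-0.004,0.05,0,1],[-0.111,-0.004,0.1,0,1],[-0.111,-0.004,0.15,0,1],[-0.111,-0.004,0.2,0,1],[-0.111,-0.004,0.25,0,1],[-0.111,-0.004,0.276,0,1],[-0.111,-0.004,0.276,0,1],[-0.111,-0.004,0.276,0,0],[-0.111,-0.004,0.276,0,-0.3],[-0.111,-0.004,0.276,0,-0.3],[-0.111,-0.004,0.276,0,-0.3]]' 30
python3 -c "
from h import *
go(581.6,19.7,87)
go(569.4,348,150)"
```

```text
time: 8.1
position: [581.9, 19.1, 87.4]
tool_rot: [0.635, 0.772, 0.0, 0.0]
contact_force: [0.4, -0.2, -0.6]
gripper_width: 0.649
finger_force: 0.0
t 8.1 pos [581.9  19.1  87.4] yaw 11.1 q1,q6 [-0.02 -0.21] [ 0.003 -0.001  0.002]
t 8.1 pos [581.9  19.1  87.4] yaw 11.1 q1,q6 [-0.02 -0.21] [ 1.301  0.205 -0.25 ]
```

```bash
python3 -m pendant '[[0,0,-0.1,0,-0.3],[0,0,-0.25,0,-0.3],[0.15,0,-0.28,0,-0.3],[0.35,0.1,-0.28,0,-0.3],[0.55,0.15,-0.28,0,-0.3],[0.75,0.2,-0.28,0,-0.3],[0.95,0.2,-0.28,0,-0.3],[1,0.2,-0.28,0,-0.3],[1,0.2,-0.28,0,-0.3],[1,0.2,-0.28,0,-0.3]]' 30
python3 -c "
from h import *
snap('top','t1')
go(569.4,348.4,6,10.9)"
```

```text
time: 9.1
position: [582.2, 274.1, 157.0]
tool_rot: [0.635, 0.773, -0.0, 0.0]
contact_force: [-0.2, -0.4, -0.1]
gripper_width: 0.648
finger_force: 0.0
t 9.2 pos [582.4 273.4 157. ] yaw 11.1 q1,q6 [0.39 0.2 ] [0.305 0.007 0.604] ('turn', np.float64(0.003), 'or', np.float64(-1.997))
```

```bash
python3 -m pendant '[[0.15,0,0.1,0,-0.3],[0.305,0.007,0.2,0,-0.3],[0.305,0.007,0.3,0,-0.3],[0.305,0.007,0.4,0,-0.3],[0.305,0.007,0.5,0,-0.3],[0.305,0.007,0.55,0,-0.3],[0.305,0.007,0.6,0,-0.3],[0.305,0.007,0.602,0,-0.3],[0.305,0.007,0.602,0,0.3],[0.305,0.007,0.602,0,1],[0.305,0.007,0.602,0,1],[0.305,0.007,0.602,0,1],[0.305,0.007,0.602,0,1]]' 30
python3 -c "
from h import *
go(581.6,19.7,156)
c=load('t1');im=c['image'].astype(int)
m=(im[...,0]>1.8*im[...,2]+30)&(im[...,0]>1.5*im[...,1]);ys,xs=np.nonzero(m[120:320,120:480]);print(sorted(set(zip(xs//6*6+120,ys//6*6+120))))"
```

```text
time: 10.45
position: [570.0, 349.5, 7.3]
tool_rot: [0.635, 0.772, 0.001, 0.0]
contact_force: [1.2, 0.2, 7.2]
gripper_width: 0.157
finger_force: 29.5
t 10.4 pos [570.  349.5   7.3] yaw 11.1 q1,q6 [0.5  0.31] [-1.303 -0.209 -0.596]
[(np.int64(288), np.int64(192)), (np.int64(288), np.int64(198)), (np.int64(294), np.int64(192)), (np.int64(294), np.int64(198))]
```

```bash
python3 -m pendant '[[0,0,-0.15,0,1],[0,0,-0.35,0,1],[-0.1,-0.02,-0.55,0,1],[-0.3,-0.05,-0.6,0,1],[-0.5,-0.1,-0.6,0,1],[-0.7,-0.15,-0.6,0,1],[-0.9,-0.2,-0.6,0,1],[-1,-0.2,-0.6,0,1],[-1,-0.2,-0.6,0,1],[-1,-0.2,-0.6,0,1]]' 30
python3 -c "
from h import *
c=snap('top','t2');go(581.6,19.2,87)
im=c['image'].astype(int)
m=(im[...,0]>1.8*im[...,2]+30)&(im[...,0]>1.5*im[...,1]);ys,xs=np.nonzero(m[120:320,120:480]);print(sorted(set(zip(xs//6*6+120,ys//6*6+120))))"
```

```text
time: 11.45
position: [568.7, 93.5, 156.7]
tool_rot: [0.636, 0.772, 0.0, -0.0]
contact_force: [0.9, -0.1, -1.2]
gripper_width: 0.161
finger_force: 29.6
t 11.5 pos [568.6  94.4 156.6] yaw 11.1 q1,q6 [ 0.11 -0.08] [-0.305 -0.007  0.278]
[(np.int64(288), np.int64(192)), (np.int64(288), np.int64(198)), (np.int64(294), np.int64(192)), (np.int64(294), np.int64(198))]
```

```bash
python3 -c "
from h import *
c=load('t2');im=c['image'].astype(int);c={k:c[k] for k in c}
for v in range(190,204):
  for u in range(287,302):
    p=im[v,u]
    if p[0]>1.8*p[2]+30 and p[0]>1.5*p[1]: print(u,v,world(c,u,v).round(0))"
python3 -m pendant '[[-0.15,0,0,0,1],[-0.29,0,0,0,1],[-0.305,-0.007,0.05,0,1],[-0.305,-0.007,0.1,0,1],[-0.305,-0.007,0.1,0,1]]'
```

```text
293 193 [599.  29.  40.]
294 193 [599.  26.  41.]
295 193 [599.  24.  41.]
292 194 [596.  31.  40.]
293 194 [596.  29.  43.]
294 194 [596.  26.  42.]
295 194 [597.  24.  39.]
296 194 [597.  22.  37.]
292 195 [595.  32.  34.]
293 195 [594.  29.  38.]
294 195 [594.  26.  40.]
295 195 [594.  24.  38.]
296 195 [594.  22.  36.]
292 196 [592.  32.  35.]
293 196 [592.  29.  38.]
294 196 [592.  27.  38.]
295 196 [591.  24.  40.]
296 196 [592.  22.  33.]
293 197 [589.  29.  37.]
294 197 [590.  27.  35.]
295 197 [590.  24.  35.]
296 197 [590.  22.  30.]
297 197 [590.  19.  35.]
293 198 [588.  29.  32.]
294 198 [587.  27.  37.]
295 198 [588.  24.  32.]
296 198 [587.  22.  34.]
297 198 [588.  20.  31.]
293 199 [586.  30.  29.]
294 199 [585.  27.  35.]
295 199 [585.  24.  32.]
296 199 [585.  22.  33.]
297 199 [585.  20.  30.]
294 200 [583.  27.  32.]
295 200 [583.  25.  32.]
296 200 [583.  22.  30.]
297 200 [583.  20.  30.]
295 201 [581.  25.  28.]
time: 12.0
position: [580.1, 20.4, 129.4]
tool_rot: [0.635, 0.773, -0.001, -0.001]
contact_force: [-0.1, 0.7, -0.1]
gripper_width: 0.156
finger_force: 29.6
```

```bash
python3 -m pendant '[[-0.004,0.006,0.05,0,1],[-0.004,0.006,0.1,0,1],[-0.004,0.006,0.15,0,1],[-0.004,0.006,0.17,0,1],[-0.004,0.006,0.17,0,1],[-0.004,0.006,0.17,0,0],[-0.004,0.006,0.17,0,-0.3],[-0.004,0.006,0.17,0,-0.3],[-0.004,0.006,0.17,0,-0.3],[-0.004,0.006,0.1,0,-0.3],[-0.004,0.006,-0.1,0,-0.3],[-0.1,0.006,-0.2,0,-0.3],[-0.3,0.006,-0.3,0,-0.3],[-0.5,0.006,-0.3,0,-0.3],[-0.7,0.006,-0.3,0,-0.3],[-0.9,0.006,-0.3,0,-0.3],[-1,0.006,-0.3,0,-0.3],[-1,0.006,-0.3,0,-1],[-1,0,-0.3,0,-1]]' 30
python3 -c "
from h import *
snap('top','t3');c=load('t3');im=c['image'].astype(int);c={k:c[k] for k in c}
P=[world(c,u,v) for v in range(185,210) for u in range(280,310) if im[v,u][0]>1.8*im[v,u][2]+30 and im[v,u][0]>1.5*im[v,u][1]];print(len(P),np.min(P,0),np.max(P,0))
go(549,-300,200,-83)"
```

```text
time: 13.9
position: [629.7, -226.9, 206.3]
tool_rot: [0.636, 0.772, 0.0, -0.0]
contact_force: [-1.0, 0.9, -0.7]
gripper_width: 0.96
finger_force: 0.0
37 [579.68856239  16.89292065  14.99576811] [599.19352943  34.35375751  42.67888211]
t 13.9 pos [ 629.4 -226.   206.4] yaw 11.1 q1,q6 [-0.39 -0.58] [-0.229 -0.372  0.026] ('turn', np.float64(-0.954), 'or', np.float64(1.046))
```

```bash
python3 -c "
from h import *
go(500,-330,200,-83)"; python3 -m pendant '[[-0.15,-0.2,0,0.1,-1],[-0.3,-0.4,0,0.2,-1],[-0.5,-0.44,0,0.4,-1],[-0.504,-0.44,0.03,0.6,-1],[-0.504,-0.44,0.03,0.8,-1],[-0.504,-0.44,0.03,1,-1],[-0.504,-0.44,0.03,1,-1],[-0.504,-0.44,0.03,1,-1],[-0.504,-0.44,0.03,1,-1],[-0.504,-0.44,0.03,1,-1],[-0.504,-0.44,0.03,1,-1],[-0.504,-0.44,0.03,1,-1]]'
python3 -c "
from h import *
snap('wrist','w4');go(559,-341,110,-83)
im=cv2.imread('pics/w4.png'); cv2.imwrite('pics/w4.png',np.clip(im*1.5,0,255).astype(np.uint8))"
```

```text
t 13.9 pos [ 629.4 -226.   206.4] yaw 11.1 q1,q6 [-0.39 -0.58] [-0.309 -0.588  0.026] ('turn', np.float64(-0.954), 'or', np.float64(1.046))
time: 15.15
position: [546.6, -369.7, 199.3]
tool_rot: [0.995, 0.097, 0.0, -0.0]
contact_force: [0.1, -0.4, 0.1]
gripper_width: 0.999
finger_force: 0.0
t 15.2 pos [ 546.6 -369.9  199.2] yaw -78.7 q1,q6 [-0.64  0.73] [ 0.071 -0.104  0.357] ('turn', np.float64(0.048), 'or', np.float64(-1.952))
```

View pics/w4.png

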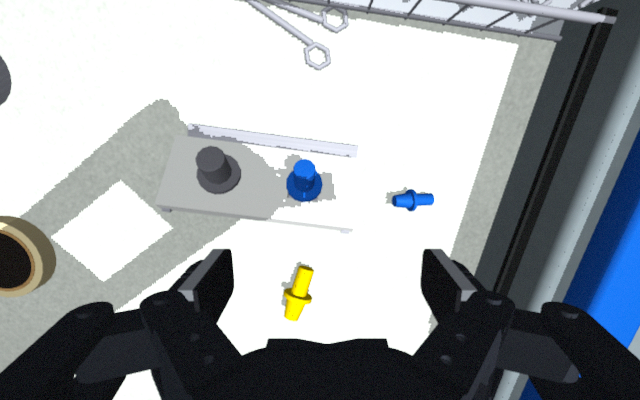

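The big blue stopper's knob top is at (304,168) and its flange at (304,184). The grey one is at (213,165), the small blue one at (412,200) and the yellow one at (298,293).

```bash
python3 - <<'E'
from h import *
c=load('w4'); c={k:c[k] for k in c}; im=c['image'].astype(int)
a=world(c,192,127);b=world(c,354,153);print(a,b,np.degrees(np.arctan2(*(a-b)[[1,0]])))
P=pts(c,280,330,150,210,40,130); P=np.array([p for p in P if (lambda q:q[2]>1.6*q[0] and q[2]>40)(im[int(p[4]),int(p[3])])])[:,:3]
print(len(P),P.min(0),P.max(0))
from scipy.optimize import least_squares
# surface model: knob side r=10 (5<z<39), knob top z=39, flange top z=5 (10<r<18), flange side r=18
def res(q,s=0):
    ax=np.array([np.sin(q[3])*np.cos(q[4]),np.sin(q[3])*np.sin(q[4]),np.cos(q[3])]); d=P-q[:3]; z=d@ax; r=np.linalg.norm(d-np.outer(z,ax),axis=1)
    def box(r,z,R,z0,z1):
        qx=r-R; qz=np.abs(z-(z0+z1)/2)-(z1-z0)/2
        return np.hypot(np.maximum(qx,0),np.maximum(qz,0))+np.minimum(np.maximum(qx,qz),0)
    return np.minimum(box(r,z,10,5,39),box(r,z,18,0,5))
s=least_squares(res,[545,-340,65,0.61,np.radians(7)],loss='soft_l1')
q=s.x; ax=np.array([np.sin(q[3])*np.cos(q[4]),np.sin(q[3])*np.sin(q[4]),np.cos(q[3])])
print(q[:3],np.degrees(q[3:]),np.abs(s.fun).mean()); g=q[:3]+28*ax; print('grip',g,'top',q[:3]+39*ax)
go(g[0],g[1],g[2]-43,np.degrees(q[4])-90)
E
```

```text
[ 571.88218299 -214.31763909    6.06542551] [ 578.51676055 -395.67810428    5.20053559] 92.09507544165504
1119 [ 529.01477187 -365.2464139    40.45818263] [ 571.89636293 -330.72307046   92.37291531]
[ 542.29167329 -347.93783019   54.42926992] [35.16235185  4.01817405] 0.4402643824764461
grip [ 558.37710308 -346.80790006   77.31992754] top [ 564.69637907 -346.36399893   86.3126859 ]
t 15.2 pos [ 546.6 -369.9  199.2] yaw -78.7 q1,q6 [-0.64  0.73] [ 0.064 -0.081  0.66 ] ('turn', np.float64(0.081), 'or', np.float64(-1.919))
```

```bash
python3 -m pendant '[[0.03,-0.04,0.1,0.09,-0.4],[0.064,-0.081,0.25,0.09,-0.4],[0.064,-0.081,0.4,0.09,-0.4],[0.064,-0.081,0.5,0.09,-0.4],[0.064,-0.081,0.58,0.09,-0.4],[0.064,-0.081,0.62,0.09,-0.4],[0.064,-0.081,0.655,0.09,-0.4],[0.064,-0.081,0.655,0.09,-0.4]]'
python3 -c "
from h import *
go(558.4,-346.8,34.5,-87)"
```

```text
time: 16.0
position: [558.0, -347.9, 34.8]
tool_rot: [1.0, 0.027, -0.0, -0.0]
contact_force: [-0.6, -0.4, 0.4]
gripper_width: 0.703
finger_force: 0.0
t 16.0 pos [ 558.  -347.9   34.8] yaw -86.9 q1,q6 [-0.6   0.91] [ 0.002 -0.004  0.001] ('turn', np.float64(0.001), 'or', np.float64(-1.999))
```

```bash
python3 -m pendant '[[0.002,-0.004,0,0,0.2],[0.002,-0.004,0,0,1],[0.002,-0.004,0,0,1],[0.002,-0.004,0,0,1],[0.002,-0.004,0,0,1],[0.002,-0.004,0,0,1]]' 25
python3 -c "
from h import *
go(558.4,-346.8,34.5,-87)"
```

```text
time: 16.6
position: [559.2, -347.5, 36.1]
tool_rot: [1.0, 0.026, 0.001, 0.0]
contact_force: [1.0, 0.8, 7.1]
gripper_width: 0.225
finger_force: 25.2
t 16.6 pos [ 559.2 -347.5   36.1] yaw -87.0 q1,q6 [-0.6   0.92] [-0.003 -0.003  0.006] ('turn', np.float64(0.0), 'or', np.float64(-2.0))
```

```bash
python3 -m pendant '[[0.01,-0.004,-0.015,0,1],[0.02,-0.004,-0.03,0,1],[0.03,-0.004,-0.045,0,1],[0.041,-0.004,-0.059,0,1],[0.041,-0.004,-0.059,0,1]]' 25
python3 -m pendant '[[-0.02,0,-0.004,0,1],[-0.04,0,-0.012,0,1],[-0.06,0,-0.02,0,1],[-0.08,0,-0.028,0,1],[-0.08,0,-0.028,0,1]]' 25
python3 -c "
from h import *
snap('wrist','w5');im=cv2.imread('pics/w5.png'); cv2.imwrite('pics/w5.png',cv2.resize(np.clip(im[130:390,170:490]*1.8,0,255).astype(np.uint8),None,fx=2.3,fy=2.3,interpolation=2))"
```

```text
time: 17.1
position: [569.5, -345.8, 50.6]
tool_rot: [1.0, 0.027, 0.0, 0.0]
contact_force: [-0.5, -0.3, -0.5]
gripper_width: 0.226
finger_force: 24.5
time: 17.6
position: [551.0, -347.4, 58.5]
tool_rot: [1.0, 0.026, 0.003, 0.001]
contact_force: [14.3, 3.5, 4.4]
gripper_width: 0.225
finger_force: 32.3
```

View pics/w5.png

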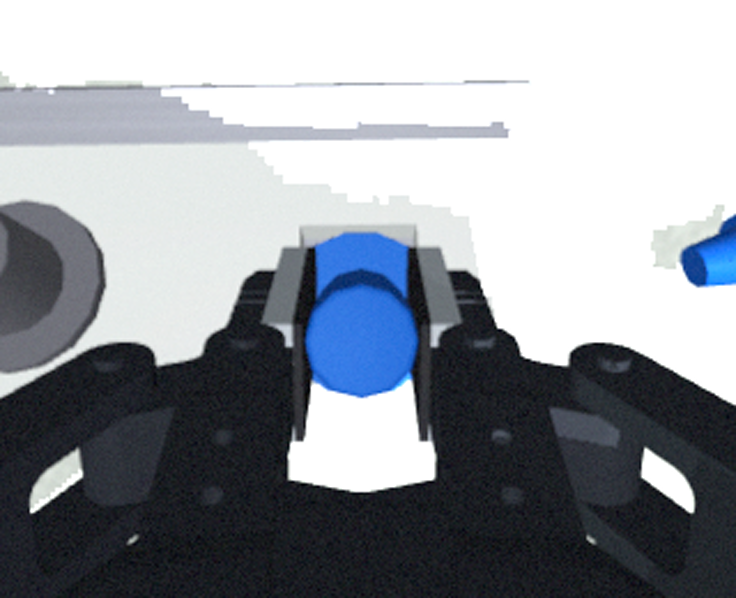

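The knob top is at crop (362,333) and the flange edge shows in front at (362,250); the stopper is turning in the grip. I fit its tilt.

```bash
cat >> h.py <<'E'
from scipy.optimize import least_squares
def fitst(f,g0,u=(285,375),v=(200,320)):
    c=load(f); c={k:c[k] for k in c}; im=c['image'].astype(int)
    P=pts(c,*u,*v,20,260); P=np.array([p for p in P if (lambda q:q[2]>1.6*q[0] and q[2]>40)(im[int(p[4]),int(p[3])])])[:,:3]
    def box(r,z,Rr,z0,z1):
        qx=r-Rr; qz=np.abs(z-(z0+z1)/2)-(z1-z0)/2
        return np.hypot(np.maximum(qx,0),np.maximum(qz,0))+np.minimum(np.maximum(qx,qz),0)
    def res(q):
        ax=np.array([q[3],q[4],1]); ax/=np.linalg.norm(ax); d=P-q[:3]; z=d@ax; r=np.linalg.norm(d-np.outer(z,ax),axis=1)
        return np.minimum(box(r,z,10,5,39),box(r,z,18,0,5))
    best=min((least_squares(res,[*g0,tx,0],loss='soft_l1') for tx in(0,.3,.6)),key=lambda s:s.cost); q=best.x
    ax=np.array([q[3],q[4],1]); ax/=np.linalg.norm(ax)
    print(len(P),'origin',q[:3].round(1),'tilt x,y deg',np.degrees(np.arctan(q[3:])).round(1),'res',np.abs(best.fun).mean().round(2),'top',(q[:3]+39*ax).round(1),'tcp',c['pos'].round(1))
E
python3 -c "
from h import *
fitst('w5',[540,-347,75])"
```

```text
2923 origin [ 543.4 -348.8   72.8] tilt x,y deg [18.6  0.9] res 0.54 top [ 555.9 -348.2  109.8] tcp [ 551.  -347.4   58.5]
```

```bash
python3 -m pendant '[[-0.02,0,-0.01,0,1],[-0.04,0,-0.02,0,1],[-0.06,0,-0.028,0,1],[-0.075,0,-0.03,0,1],[-0.075,0,-0.03,0,1]]' 25
python3 -c "
from h import *
snap('wrist','w6');fitst('w6',[530,-347,80])"
```

```text
time: 18.15
position: [530.3, -348.1, 65.0]
tool_rot: [1.0, 0.026, 0.001, 0.0]
contact_force: [4.9, -0.5, 0.5]
gripper_width: 0.225
finger_force: 25.3
4628 origin [ 538.  -348.5   78.5] tilt x,y deg [-5.7 -0.2] res 0.54 top [ 534.2 -348.7  117.3] tcp [ 530.3 -348.1   65. ]
```

```bash
python3 -m pendant '[[0,0,-0.05,0,1],[0,0,-0.12,0,1],[0,0,-0.22,0,1],[0,0,-0.35,0,1],[0,-0.1,-0.45,0,1],[0.02,-0.25,-0.45,0,1],[0.05,-0.4,-0.45,0,1],[0.08,-0.55,-0.45,0,1],[0.1,-0.7,-0.45,0,1],[0.1,-0.85,-0.45,0,1],[0.1,-0.95,-0.45,0,1],[0.1,-1,-0.45,0,1],[0.1,-1,-0.45,0,1]]' 30
python3 -c "
from h import *
snap('wrist','w7');o=env.get_obs()['position'];fitst('w7',o+[8,0,14]);go(574,20,140,-87)"
```

```text
time: 19.5
position: [541.3, -95.6, 177.3]
tool_rot: [1.0, 0.027, -0.0, -0.0]
contact_force: [-0.1, -0.5, -0.2]
gripper_width: 0.224
finger_force: 29.6
4563 origin [548.9 -96.  190.8] tilt x,y deg [-5.2 -0.3] res 0.44 top [545.4 -96.2 229.6] tcp [541.3 -95.6 177.3]
t 19.6 pos [541.6 -96.6 177.3] yaw -86.9 q1,q6 [-0.23  1.29] [ 0.154 -0.459  0.149] ('turn', np.float64(0.001), 'or', np.float64(-1.999))
```

```bash
python3 - <<'E'
from h import *
c=load('w7'); c={k:c[k] for k in c}
P=pts(c,60,320,60,330,97,112); P=P[np.hypot(P[:,0]-581.6,P[:,1]-19.7)<28]; print(len(P),P[:,3:].mean(0),cv2.minEnclosingCircle(P[:,:2].astype(np.float32)))
im=c['image'].astype(int); t=load('t3')['image'].astype(int)
E
python3 -m pendant '[[0.05,-0.1,0,0,1],[0.1,-0.25,0,0,1],[0.15,-0.4,0.05,0,1],[0.152,-0.46,0.1,0,1],[0.152,-0.46,0.11,0,1],[0.152,-0.46,0.11,0,1]]' 30
python3 -c "
from h import *
snap('wrist','w8');o=env.get_obs()['position'];fitst('w8',o+[8,0,14]);go(573.3,20.1,98,-87)"
```

```text
1176 [173.78911565 143.43197279] ((581.2569580078125, 20.004867553710938), 19.32087516784668)
time: 20.15
position: [573.2, 19.0, 148.9]
tool_rot: [1.0, 0.026, -0.001, 0.0]
contact_force: [-0.3, -0.0, -0.4]
gripper_width: 0.223
finger_force: 29.7
4576 origin [580.7  18.7 162.4] tilt x,y deg [-5.1 -0.3] res 0.62 top [577.3  18.4 201.2] tcp [573.2  19.  148.9]
t 20.2 pos [573.5  18.7 149.4] yaw -87.0 q1,q6 [-0.02  1.5 ] [-0.    -0.005  0.206] ('turn', np.float64(-0.0), 'or', np.float64(2.0))
```

```bash
python3 -m pendant '[[0,-0.005,0.04,0,1],[0,-0.005,0.08,0,1],[0,-0.005,0.11,0,1],[0,-0.005,0.14,0,1],[0,-0.005,0.17,0,1],[0,-0.005,0.2,0,1],[0,-0.005,0.21,0,1],[0,-0.005,0.21,0,1]]' 30
```

```text
time: 21.0
position: [573.3, 21.5, 96.5]
tool_rot: [1.0, 0.027, -0.0, -0.0]
contact_force: [-0.4, 0.3, -0.8]
gripper_width: 0.227
finger_force: 29.7
```

```bash
python3 -m pendant '[[0,0.004,0.005,0,1],[0,0.004,0.01,0,1],[0,0.004,0.011,0,1],[0,0.004,0.011,0,0.7],[0,0.004,0.011,0,0.4],[0,0.004,0.011,0,0.1],[0,0.004,0.011,0,-0.2],[0,0.004,0.011,0,-0.2],[0,0.004,0.011,0,-0.2]]' 20
python3 -c "
from h import *
snap('wrist','w9');fitst('w9',[581,20,105])"
```

```text
time: 21.9
position: [573.6, 20.4, 94.3]
tool_rot: [1.0, 0.026, -0.0, 0.0]
contact_force: [0.4, -0.1, 0.8]
gripper_width: 0.597
finger_force: 0.0
4629 origin [581.3  20.  104.1] tilt x,y deg [-0.2 -0. ] res 0.41 top [581.2  20.  143.1] tcp [573.6  20.4  94.3]
```

The stopper is seated and straight. I back off and check for stray orange before handing in.

```bash
python3 -m pendant '[[0,0,-0.05,0,-0.2],[0,0,-0.12,0,-0.2],[0,0,-0.25,0,-0.2],[0,0.05,-0.4,0,-0.2],[0,0.2,-0.5,0,-0.2],[-0.05,0.4,-0.5,0,-0.2],[-0.1,0.6,-0.5,0,-0.2],[-0.1,0.7,-0.5,0,-0.2],[-0.1,0.7,-0.5,0,-0.2],[-0.1,0.7,-0.5,0,-0.2],[-0.1,0.7,-0.5,0,-0.2]]'
python3 -c "
from h import *
c=snap('top','t4');c=load('t4');c={k:c[k] for k in c};im=c['image'].astype(int)
m=(im[...,0]>1.8*im[...,2]+30)&(im[...,0]>1.5*im[...,1]);ys,xs=np.nonzero(m[120:320,100:480]);print('orange',set(zip(xs//6*6+100,ys//6*6+120)))
a=snap('scene','s1');P=cv2.imread('pics/t4.png')[160:260,140:480];S=cv2.imread('pics/s1.png')[180:380,230:570]
cv2.imwrite('pics/f.png',np.clip(1.6*np.vstack([cv2.resize(P,None,fx=2,fy=2),cv2.resize(S,(680,400))]),0,255).astype(np.uint8))"
```

```text
time: 23.05
position: [557.9, -154.9, 219.6]
tool_rot: [1.0, 0.027, 0.0, -0.0]
contact_force: [-0.5, -0.1, -0.6]
gripper_width: 0.601
finger_force: 0.0
orange set()
```

View pics/f.png

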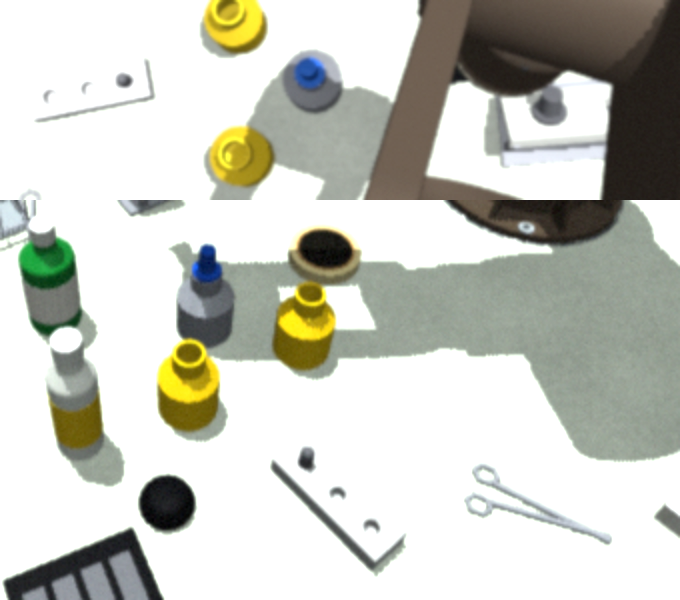

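The canister at (205,300) is closed with the blue stopper sitting straight. The grey capsule at (307,457) and the grey stopper are still in place, and no orange shows outside the canister.

```bash
python3 -c "
from workcell import env
print(env.close_job())"
```

```text
the job is handed in; nothing more can be done
None
```

I handed the job in after about 23 s on the robot's clock: both orange capsules went into the canister, and the blue stopper measured straight and home on the rim; the hand-in call returned no verdict.

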